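Close the printed bottle, index the carousel, vent the next bottle

ROBOT

A 6-joint arm with a two-finger parallel gripper is mounted at the origin on the work surface. World frame = base frame: x ahead of the robot, y to its left, z up, the work surface at z = 0. Lengths are in m, angles in rad, forces in N, time in s.
With the tool pointing down it reaches from about 0.25 to 0.775 m from the base axis. Payload 4 kg.
Tool frame: the origin (TCP) lies midway between the tips of the shut fingers; the grasp point (between the pads) lies 19 mm behind it (grip_point_offset is the distance from the TCP to the grasp point, in m); z points along the fingers, y is the line along which they close (so a half turn about z gives the same grasp; the last joint's range is limited). The gripper opens to 94 mm and grips with 3 to 60 N. Pads are 16 mm wide; open, the fingers measure 119 mm over their backs; the gripper's body (75 mm by 177 mm) begins 78 mm behind the grasp point.
Start: joints at [-1.326, 0.087, 1.371, -0, 1.684, -0.103], TCP at [0.187, -0.517, 0.206] pointing down, gripper open.
Joint ranges: [-3.1, 3.1], [-0.76, 2.03], [0.27, 2.55], [-1.08, 4.22], [0.17, 2.65], [-2.57, 2.57]. Speed limits (rad/s): [2.79, 2.79, 3.14, 3.14, 3.14, 3.14].

INTERFACE

Orientations are given as [roll, pitch, yaw] about the fixed x, y, z axes, in that order (R = Rz(yaw) Ry(pitch) Rx(roll)).
In Python, from bench import * gives the robot as it stands.
- The arm moves only by the tool carry_out, never from a script. Its argument "commands" is a list of rows, each a list of 6 numbers: the shift along the tool's x, y, z in m, then the turn, a rotation vector about the tool's x, y, z in rad. In form: [[tx, ty, tz, rx, ry, rz], ...]. A call has exactly 5 rows; each row is the pose to reach, as a shift and turn from the pose commanded when the call began, along the tool's axes at that moment; what a row does not reach only later rows make up. A row lasts 1/10 s, in which the tool goes at most 50 mm and 8.59 degrees, less where a joint would pass 70% of its speed; a pose out of reach is approached as far as the arm can. A call with a gripper value outside its range is refused whole. "jaw" is the opening, from 0 (shut) to 1 (fully open), set as the call begins (left out, the last holds). The fingers move at their own pace and stop on an object; the grip force is fixed at half the most. Time passes only in rows, so rows that repeat a pose let the fingers close, or fill a call up. It gives the time, the measured TCP pose, the force, the opening and the grip force at its end, in the units of the state.
- get_obs(): the state, without advancing time (a new reading comes with each control period).
- snapshot(name): name is "side" or "top"; returns a dict with "img" (480x640x3 uint8, red, green, blue), "range_z" (480x640 float32, m along the optical axis (not along the pixel's ray), 0 where there is no reading), "fx", "fy", "cx", "cy" (pixels), "distortion" ([k1, k2, p1, p2, k3] as OpenCV has them; the pictures are not rectified), "R" (3x3) and "t" (3): a world point X has camera coordinates R X + t. Camera axes: x right, y down, z forward; pixel columns grow to the right and rows downward; lengths in m; the calibration is good to about 2 mm. A picture is of the moment at which its call begins.
- close_job(): hands the job in; it is judged then, once.
The state is a dict: "time": time; "joint_positions": joint angles; "qvel": joint speeds; "joint_torque": joint torques, N m; "tool_pos": TCP position; "ee_rot": TCP orientation; "wrist_force": force on the tool from outside, world axes, zero at the start; "wrist_torque": the same for the moment, N m; "width": finger opening in m; "finger_force": force on a finger pad.
Only numpy, scipy, OpenCV 4.12 (cv2) and the standard library are available. Lean on these libraries where they do the work, as an engineer would, in place of code of your own. Each camera call takes 0.05 s, during which the arm holds its last target. There are 200 camera calls.

TASK

The printed sports bottle at the front of the carousel still has its spout pulled up: press the spout fully shut, then turn the carousel by one station so that this bottle stands beside the cooling fan. Then pull the spout of the bottle that has come round to the front fully open, so that it can vent in the heat press, and leave the other bottle's spout shut. Leave the mug and the tape roll where they are.

Things in the scene. Friction and masses are not known exactly. Their poses are not given: they have to be found in the camera images.
- stand: Fixed foot of the carousel, a dark steel disc 290 mm wide; origin on the carousel's axis at table level, z up. Its -x is the front (roughly towards the robot, marked by a short aluminium bar on the table), +y its left. The crown of a shut spout at the front is at x = -0.184, z = 0.251 in this frame.
- lamp (a point): Middle of the underside of the strip lamp fixed on the stand: a level bar 380 mm long (along y), 24 mm wide, its underside 319 mm and top 347 mm above the table, on two 16 mm posts at y = +-190 mm. It hangs just inward of the front spout, so an upright gripper cannot get down to the spout there; one tilted in line with the spout passes on the robot's side.
- carousel (a joint): Angle of the carousel on the stand, anticlockwise from above, rad. Sprung detents hold it at 0 and one station (1.257, 72 degrees) to either side; stops at +-1.42; about 0.3 N m turns it. Starts near 0. -1.257 takes the front bottle to the left (+y) and brings the right bottle to the front; +1.257 takes it to the right and brings the left bottle to the front.
- carousel_grip (a point): Point in the black bar handle on top of the carousel's central post: bar 90 mm long (point x), 14 mm thick (point y), from 210 to 250 mm above the table; the point is on the axis, 15 mm below the bar's top. It turns with the carousel. z up.
- bottle_front: White bottle that starts at the front, 66 mm in diameter, 183 mm long to its collar's top; origin under its base, z along its axis. Each of the three alike bottles is sprung in its sleeve: it gives along its axis, either way, about 2.2 mm per newton, up to 30 mm, so it first yields with the spout, which snaps only when the force is enough.
- crown_front (a point): Centre of the crown (flat outer end) of the push-pull spout of the bottle that starts at the front: black cylinder 26 mm in diameter on a grey collar 48 mm wide; it stands 26 mm above the collar when shut, 38 mm open. z points out along the bottle's axis, which leans outwards 0.52 rad (30 degrees) from vertical; x points outwards and down; y is level. Pull along +z, press along -z.
- crown_left (a point): Centre of the crown (flat outer end) of the push-pull spout of the bottle that starts at the stand's left (+y): black cylinder 26 mm in diameter on a grey collar 48 mm wide; it stands 26 mm above the collar when shut, 38 mm open. z points out along the bottle's axis, which leans outwards 0.52 rad (30 degrees) from vertical; x points outwards and down; y is level. Pull along +z, press along -z.
- crown_right (a point): Centre of the crown (flat outer end) of the push-pull spout of the bottle that starts at the stand's right (-y): black cylinder 26 mm in diameter on a grey collar 48 mm wide; it stands 26 mm above the collar when shut, 38 mm open. z points out along the bottle's axis, which leans outwards 0.52 rad (30 degrees) from vertical; x points outwards and down; y is level. Pull along +z, press along -z.
- spout_front (a joint): Slide of the front bottle's spout: 0 shut (home on the collar), 0.012 m open; it snaps past a detent half way, which takes about 6 N along the axis. Starts open.
- spout_left (a joint): Slide of the left bottle's spout: 0 shut (home on the collar), 0.012 m open; it snaps past a detent half way, which takes about 6 N along the axis. Starts shut.
- spout_right (a joint): Slide of the right bottle's spout: 0 shut (home on the collar), 0.012 m open; it snaps past a detent half way, which takes about 6 N along the axis. Starts shut.
- fan: Fixed desk fan, round black housing 130 mm in diameter and 36 mm thick with grilles on both faces, on a small foot, 167 mm tall; origin under its middle. It stands about 310 mm from the carousel's axis, on the stand's left or right, which varies.
- controller: Fixed dark box 100 x 70 x 100 mm with a small display on its two wide faces; origin under its middle. It stands on the other side from the fan.
- mug: Loose white mug, 82 mm across, 95 mm tall; origin under its middle.
- tape_roll: Loose roll of tape lying flat, 90 mm across, 25 mm tall, hole 60 mm; origin under its middle.
Not all that is in view belongs to the job. There is more than one size of the fan; the one meant has the size given above.

How it is judged:
By the outcome, as a careful person would: the job done as asked, in the order asked, and still so for the second after the job is handed in, with the robot touching nothing.
It also fails if it takes over 64 s, if anything falls off the work surface, if the arm or the gripper's body presses on something with over 40 N, if the wrist force passes 120 N, or if a joint passes its speed limit or range.

## Working session

There is one attempt and no reset: what is moved stays moved. The work goes in short steps, Python scripts to look and compute and a tool call to move; the robot and the scene stay as the last step left them, time stands still between calls to the robot, and variables do not carry over. Pictures are saved under pics/ and viewed, at most 10 in all, crops included, and the job is handed in when it is done.

Besides the shell and the picture viewer there is one more tool, called after ">>>" by a JSON object that holds its "fn" and its "kwargs", one argument or row to a line. carry_out: Moves the arm, as the interface text tells. Its arguments: {"type":"object","properties":{"commands":{"type":"array","items":{"type":"array","items":{"type":"number"}}},"jaw":{"type":"number"}},"required":["commands"]}

```bash
mkdir -p pics; ls; python3 - <<'E'
from bench import *
import cv2,numpy as np
for n in("side","top"):
    s=snapshot(n); cv2.imwrite(f"pics/{n}0.png",s["img"][:,:,::-1]); np.savez(f"{n}0.npz",**s)
    print(n,s["fx"],s["cx"],s["cy"],s["distortion"],np.round(s["R"],3).tolist(),s["t"], -np.array(s["R"]).T@s["t"])
print(get_obs())
E
```

```text
pics
side 589.4607129874441 320.0842064895042 248.1142454053687 [-0.19576819  0.          0.          0.          0.        ] [[0.249, -0.968, 0.014], [-0.79, -0.212, -0.576], [0.561, 0.132, -0.817]] [-0.04285396  0.5194245   1.52687771] [-0.43511236 -0.13313132  1.54788471]
top 595.471732817928 320.55690891219126 227.16447360070345 [-0.15483193  0.          0.          0.          0.        ] [[0.044, -0.999, 0.0], [-0.975, -0.043, -0.218], [0.218, 0.01, -0.976]] [0.06352507 0.54011988 1.61886162] [0.17148722 0.07127832 1.6976423 ]
{'time': 0.1, 'joint_positions': array([-1.32612575e+00,  8.78853039e-02,  1.37208699e+00,  7.07529212e-06,
        1.68358441e+00, -1.03122112e-01]), 'qvel': array([ 0.00051859, -0.00299879, -0.00523541, -0.00091238, -0.00108071,
       -0.00018658]), 'joint_torque': array([ 2.57939842e-03, -3.41252303e+01, -3.03301692e+01,  7.20423670e-02,
        3.04416195e-02, -9.69394864e-05]), 'tool_pos': array([ 0.18732136, -0.51660183,  0.2044271 ]), 'ee_rot': array([-3.13963976e+00, -2.09172240e-04,  3.47793277e-01]), 'wrist_force': array([-0.04648373, -0.09123582, -0.26561526]), 'wrist_torque': array([-0.02209336,  0.03119903,  0.03521682]), 'finger_force': 0.0, 'width': 0.09386720011264194}
```

View pics/side0.png

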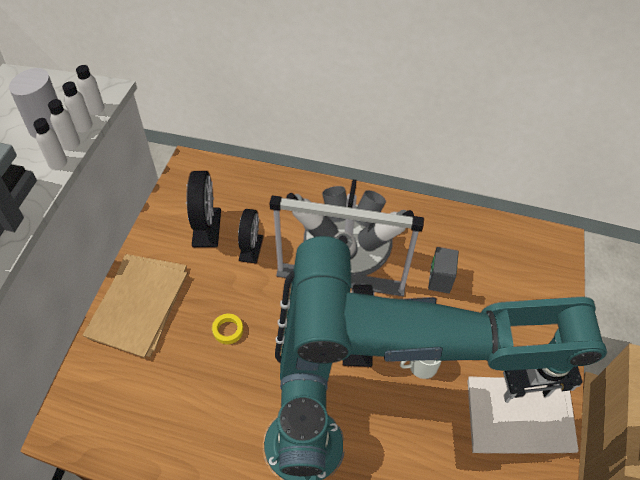

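View pics/top0.png

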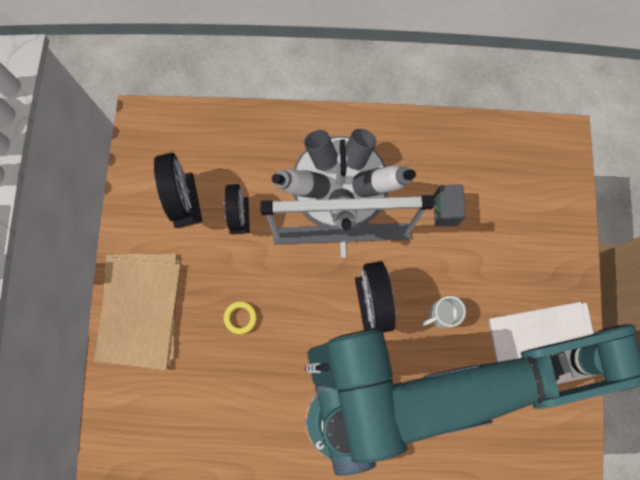

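The side view shows the carousel partly hidden by the arm, with fans at (201,200) and (249,232). The top view shows the front crown at about (346,224), the left crown at (278,179), the right crown at (409,174) and the lamp bar from (267,208) to (427,202). Fan candidates in the top view are (176,187) big, (236,209) small on the left, and (377,297) big in front. The controller is at (449,205), the mug at (449,312) and the tape at (240,318).

```bash
cat > h.py <<'E'
import numpy as np,cv2
def load(n): return dict(np.load(n))
def K(s): return np.array([[s["fx"],0,s["cx"]],[0,s["fy"],s["cy"]],[0,0,1.]])
def ray(s,px):
    u=cv2.undistortPoints(np.array(px,float).reshape(-1,1,2),K(s),s["distortion"]).reshape(-1,2)
    d=np.c_[u,np.ones(len(u))]@s["R"]; return -s["R"].T@s["t"],d
def plane(s,px,z):
    c,d=ray(s,px); return c+d*((z-c[2])/d[:,2])[:,None]
def cloud(s):
    v,u=np.mgrid[:480,:640]; c,d=ray(s,np.c_[u.ravel(),v.ravel()])
    return (c+d*s["range_z"].reshape(-1,1)).reshape(480,640,3)   # d has unit camera z
def proj(s,X):
    return cv2.projectPoints(np.array(X,float).reshape(-1,1,3),cv2.Rodrigues(s["R"])[0],s["t"],K(s),s["distortion"])[0].reshape(-1,2)
E
python3 - <<'E'
from h import *
s=load("top0.npz"); C=cloud(s); im=s["img"].astype(int); V=im.max(2)
# dark components by height
for name,(u0,v0,u1,v1) in dict(fanL=(225,180,252,236),fanBig=(150,150,203,230),fanF=(352,258,398,336),ctrl=(434,183,468,228)).items():
    P=C[v0:v1,u0:u1].reshape(-1,3); m=(P[:,2]>.04)&(V[v0:v1,u0:u1].ravel()<110); Q=P[m]
    print(name,len(Q),"top",np.percentile(Q[:,2],99).round(3),"ext",np.percentile(Q,2,0).round(3),np.percentile(Q,98,0).round(3))
# lamp white bar
m=(abs(C[:,:,2]-.347)<.012); m[:185]=0;m[225:]=0;m[:,:255]=0;m[:,440:]=0
n,l,st,ce=cv2.connectedComponentsWithStats(m.astype(np.uint8))
i=1+st[1:,4].argmax(); v,u=np.nonzero(l==i); P=plane(s,np.c_[u,v],.347)
r=cv2.minAreaRect(P[:,:2].astype(np.float32)); print("lamp",r,np.median(C[l==i][:,2]))
# disc at table level: fit light sleeve plate; aluminium bar
print("bar",plane(s,[(343,243),(343,257)],.005))
print("crowns",plane(s,[(346,224),(278,179),(409,174)],.251), [C[v,u].round(3) for u,v in((346,224),(278,179),(409,174))])
print("handle",plane(s,[(343,142),(343,176)],.25),[C[v,u].round(3) for u,v in((343,146),(343,170))])
a=cv2.resize(s["img"][120:345,150:470],None,fx=2.5,fy=2.5,interpolation=cv2.INTER_CUBIC)
cv2.imwrite("pics/crop1.png",a[:,:,::-1])
E
```

```text
fanL 802 top 0.173 ext [0.509 0.305 0.078] [0.627 0.346 0.171]
fanBig 1779 top 0.244 ext [0.523 0.451 0.098] [0.685 0.527 0.242]
fanF 1782 top 0.649 ext [ 0.217 -0.108  0.169] [0.417 0.005 0.648]
ctrl 1096 top 0.11 ext [ 0.566 -0.311  0.046] [ 0.662 -0.239  0.108]
lamp ((0.5301278233528137, 0.025270774960517883), (0.03236398473381996, 0.4082077741622925), 4.747103691101074) 0.34445464922646585
bar [[0.50487361 0.02089327 0.005     ]
 [0.46378976 0.01939279 0.005     ]]
crowns [[ 0.5049676   0.02248675  0.251     ]
 [ 0.61450639  0.19901366  0.251     ]
 [ 0.64295937 -0.13384322  0.251     ]] [array([0.502, 0.023, 0.262]), array([0.612, 0.198, 0.259]), array([ 0.64 , -0.133,  0.259])]
handle [[0.72197227 0.03758193 0.25      ]
 [0.63002601 0.0343838  0.25      ]] [array([0.71 , 0.037, 0.254]), array([0.648, 0.035, 0.245])]
```

View pics/crop1.png

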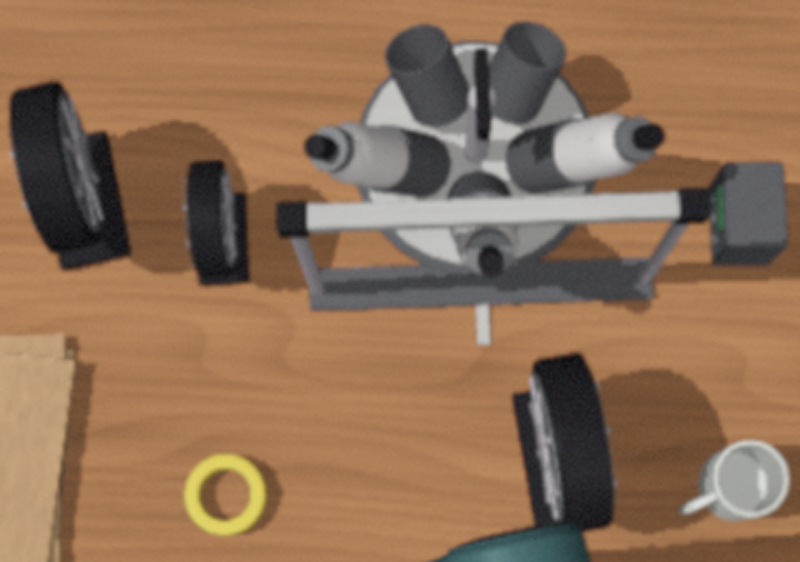

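The top crop shows the small fan at crop (210,222), which is 0.17 m tall and about 0.31 m to the left, so it is the one meant. The big ones at (55,165) and (570,440) are about 0.24 m tall. The front crown is at crop (490,262), the right crown at (648,137) and the left at (320,147). Candidates for "the spout to press": front crown (346,224), left (278,179), right (409,174). I choose the front one. The carousel must turn to −1.257, which brings the right bottle to the front.

```bash
cat >> h.py <<'E'
from scipy.spatial.transform import Rotation as Ro
def go(o,p,rpy):
    R=Ro.from_euler("xyz",o["ee_rot"]); T=Ro.from_euler("xyz",rpy)
    print("shift",R.inv().apply(np.array(p)-o["tool_pos"]).round(4),"turn",(R.inv()*T).as_rotvec().round(3),"|",o["tool_pos"].round(4),o["ee_rot"].round(3),o["wrist_force"].round(1),o["width"].round(4))
E
python3 - <<'E'
from bench import *
from h import *
go(get_obs(),(.19,-.517,.43),(np.pi,0,.348))
s=load("top0.npz"); V=s["img"].max(2)
for n,(u,v) in dict(f=(346,224),l=(278,179),r=(409,174)).items():
    w=V[v-14:v+14,u-16:u+16]; m=(w<50).astype(np.uint8)
    N,l,st,ce=cv2.connectedComponentsWithStats(m); i=l[14,16] or 1+st[1:,4].argmax()
    c=ce[i]+[u-16,v-14]; yy,xx=np.nonzero(l==i); C=cloud(s)[yy+v-14,xx+u-16]
    print(n,st[i],c.round(1),"depth z pct",np.percentile(C[:,2],[10,50,90]).round(3), C.mean(0).round(3))
E
```

```text
Traceback (most recent call last):
  File "h.py", line 17, in go
    print("shift",R.inv().apply(np.array(p)-o["tool_pos"]).round(4),"turn",(R.inv()*T).as_rotvec().round(3),"|",o["tool_pos"].round(4),o["ee_rot"].round(3),o["wrist_force"].round(1),o["width"].round(4))
                                                                                                                                                                                      ^^^^^^^^^^^^^^^^
AttributeError: 'float' object has no attribute 'round'
```

>>> {"fn": "carry_out", "kwargs": {
  "commands": [
    [0,0,-0.045,0,0,0],
    [0,0,-0.09,0,0,0],
    [0,0,-0.135,0,0,0],
    [0,0,-0.18,0,0,0],
    [0,0,-0.225,0,0,0]
  ],
  "jaw": 0
}}

```text
time: 0.6
tool_pos: [0.1873, -0.5166, 0.4319]
ee_rot: [-3.141, -0.0, 0.348]
wrist_force: [0.2, -0.4, 0.2]
width: 0.0575
finger_force: 0.0
```

```bash
sed -i 's/o\["width"\].round(4)/round(o["width"],4),round(o["time"],1)/' h.py
python3 - <<'E'
from bench import *
from h import *
go(get_obs(),(.40,.015,.43),(np.pi,-.5236,.083))
s=load("top0.npz"); V=s["img"].max(2)
for n,(u,v) in dict(f=(346,224),l=(278,179),r=(409,174)).items():
    w=V[v-14:v+14,u-16:u+16]; m=(w<50).astype(np.uint8)
    N,l,st,ce=cv2.connectedComponentsWithStats(m); i=l[14,16] or 1+st[1:,4].argmax()
    c=ce[i]+[u-16,v-14]; yy,xx=np.nonzero(l==i); C=cloud(s)[yy+v-14,xx+u-16]
    print(n,st[i]+[u-16,v-14,0,0,0],c.round(1),"depth z pct",np.percentile(C[:,2],[10,50,90]).round(3), C.mean(0).round(3))
E
```

```text
shift [ 0.3811 -0.4273  0.0021] turn [-0.07   0.521  0.259] | [ 0.1873 -0.5166  0.4319] [-3.141 -0.     0.348] [ 0.2 -0.4  0.2] 0.0575 0.6
f [342 219   9  11  74] [345.8 224. ] depth z pct [0.256 0.261 0.266] [0.503 0.023 0.261]
l [273 175  11   9  62] [278.8 179. ] depth z pct [0.24  0.251 0.257] [0.615 0.197 0.25 ]
r [404 170  11   9  78] [408.8 174.3] depth z pct [0.242 0.251 0.257] [ 0.636 -0.131  0.269]
```

>>> {"fn": "carry_out", "kwargs": {
  "commands": [
    [0.033,-0.037,0,0,0,0],
    [0.066,-0.074,0,0,0,0],
    [0.099,-0.111,0,0,0,0],
    [0.132,-0.148,0,0,0,0],
    [0.165,-0.185,0,0,0,0]
  ]
}}

```text
time: 1.1
tool_pos: [0.2797, -0.2851, 0.43]
ee_rot: [-3.141, -0.0, 0.347]
wrist_force: [1.2, -0.2, -0.2]
width: 0.0174
finger_force: 0.0
```

>>> {"fn": "carry_out", "kwargs": {
  "commands": [
    [0.033,-0.037,0,-0.01,0.1,0.05],
    [0.066,-0.074,0,-0.03,0.2,0.1],
    [0.099,-0.111,0,-0.04,0.3,0.15],
    [0.132,-0.148,0,-0.05,0.4,0.2],
    [0.165,-0.185,0,-0.07,0.52,0.259]
  ]
}}

```text
time: 1.6
tool_pos: [0.3722, -0.0556, 0.4306]
ee_rot: [-3.14, -0.528, 0.078]
wrist_force: [0.7, 0.6, 0.1]
width: 0.0002
finger_force: 0.0
```

```bash
python3 - <<'E'
from bench import *
from h import *
go(get_obs(),(.40,.015,.43),(np.pi,-.5236,.083))
im=[]
for n in("side","top"):
    s=snapshot(n); np.savez(f"{n}1.npz",**s)
    c=(250,190) if n=="side" else (235,110)
    im.append(cv2.resize(s["img"][c[1]:c[1]+150,c[0]:c[0]+200],None,fx=4,fy=4,interpolation=cv2.INTER_CUBIC)[:300] if 0 else cv2.resize(s["img"][c[1]:c[1]+150,c[0]:c[0]+200],(400*1,300)))
cv2.imwrite("pics/two1.png",np.hstack(im)[:,:,::-1])
E
```

```text
shift [ 0.0284 -0.0682  0.0173] turn [ 0.001 -0.004 -0.005] | [ 0.3722 -0.0556  0.4306] [-3.14  -0.528  0.078] [0.7 0.6 0.1] 0.0002 1.6
```

View pics/two1.png

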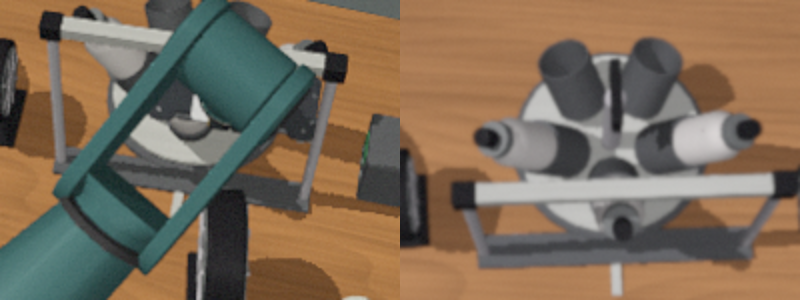

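In the side crop the arm hides the front bottle, and the lamp ends are at (50,27) and (335,68). In the top crop the front crown is at (623,228), the right at (742,129) and the left at (487,138), all unmoved. Next I line up over the front crown.

```bash
python3 - <<'E'
from bench import *
from h import *
d=np.array([-.5*.9966,-.5*.083,.866]); c=np.array([.501,.0225,.2614])
go(get_obs(),c+.05*d,(np.pi,-.5236,.083))
E
```

```text
shift [ 0.0339 -0.0617  0.165 ] turn [-0.003 -0.004  0.007] | [ 0.3697 -0.051   0.4303] [ 3.141 -0.527  0.091] [-0.8 -0.3  0.4] 0.0006 1.7
```

>>> {"fn": "carry_out", "kwargs": {
  "commands": [
    [0.017,-0.031,0,0,0,0],
    [0.034,-0.062,0.03,0,0,0],
    [0.034,-0.062,0.07,0,0,0],
    [0.034,-0.062,0.11,0,0,0],
    [0.034,-0.062,0.145,0,0,0]
  ]
}}

```text
time: 2.2
tool_pos: [0.4685, 0.0139, 0.3192]
ee_rot: [3.14, -0.52, 0.085]
wrist_force: [-0.5, -0.5, -0.3]
width: 0.0004
finger_force: 0.0
```

```bash
python3 - <<'E'
from bench import *
from h import *
d=np.array([-.5*.9966,-.5*.083,.866]); c=np.array([.501,.0225,.2614])
go(get_obs(),c,(np.pi,-.5236,.083))
s=snapshot("side"); t=snapshot("top")
cv2.imwrite("pics/two2.png",np.hstack([cv2.resize(s["img"][180:330,240:440],(400,300)),cv2.resize(t["img"][120:300,240:480],(400,300))])[:,:,::-1])
E
```

```text
shift [ 0.     -0.0059  0.0666] turn [0.    0.003 0.002] | [0.4685 0.0139 0.3192] [ 3.14  -0.52   0.085] [-0.5 -0.5 -0.3] 0.0004 2.2
```

View pics/two2.png

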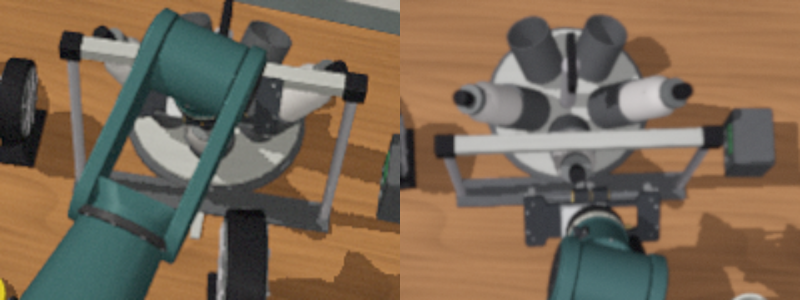

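The top crop shows the closed gripper just behind the front crown at (577,172), clear of the lamp bar. In the side crop the arm covers the spout. I press in steps and watch the force.

>>> {"fn": "carry_out", "kwargs": {
  "commands": [
    [0,-0.006,0,0,0,0],
    [0,-0.006,0.02,0,0,0],
    [0,-0.006,0.04,0,0,0],
    [0,-0.006,0.06,0,0,0],
    [0,-0.006,0.068,0,0,0]
  ]
}}

```text
time: 2.8
tool_pos: [0.5018, 0.0216, 0.2643]
ee_rot: [3.14, -0.525, 0.082]
wrist_force: [0.2, -1.0, -0.7]
width: 0.0004
finger_force: 0.0
```

>>> {"fn": "carry_out", "kwargs": {
  "commands": [
    [0,0,0.003,0,0,0],
    [0,0,0.006,0,0,0],
    [0,0,0.008,0,0,0],
    [0,0,0.01,0,0,0],
    [0,0,0.01,0,0,0]
  ]
}}

```text
time: 3.3
tool_pos: [0.5069, 0.0224, 0.2556]
ee_rot: [3.14, -0.526, 0.083]
wrist_force: [-1.8, 0.6, 4.1]
width: -0.0002
finger_force: 1.9
```

>>> {"fn": "carry_out", "kwargs": {
  "commands": [
    [0,0,0.003,0,0,0],
    [0,0,0.006,0,0,0],
    [0,0,0.008,0,0,0],
    [0,0,0.01,0,0,0],
    [0,0,0.01,0,0,0]
  ]
}}

```text
time: 3.8
tool_pos: [0.5119, 0.023, 0.2458]
ee_rot: [3.141, -0.525, 0.083]
wrist_force: [-0.1, -0.4, 4.4]
width: 0.0005
finger_force: 1.8
```

>>> {"fn": "carry_out", "kwargs": {
  "commands": [
    [0,0,0.003,0,0,0],
    [0,0,0.006,0,0,0],
    [0,0,0.008,0,0,0],
    [0,0,0.01,0,0,0],
    [0,0,0.01,0,0,0]
  ]
}}

```text
time: 4.3
tool_pos: [0.5167, 0.0233, 0.2377]
ee_rot: [3.14, -0.525, 0.083]
wrist_force: [-4.1, -0.1, 6.3]
width: 0.0004
finger_force: 3.9
```

The force rose, dropped at the snap (4.5, 3.9, then 7.5 N), so the spout appears shut. I press 5 mm more, then withdraw.

>>> {"fn": "carry_out", "kwargs": {
  "commands": [
    [0,0,0.003,0,0,0],
    [0,0,0.005,0,0,0],
    [0,0,0.005,0,0,0],
    [0,0,-0.02,0,0,0],
    [0,0,-0.06,0,0,0]
  ]
}}

```text
time: 4.8
tool_pos: [0.4847, 0.0212, 0.284]
ee_rot: [-3.14, -0.513, 0.082]
wrist_force: [0.4, 0.4, -0.5]
width: 0.0006
finger_force: 0.0
```

>>> {"fn": "carry_out", "kwargs": {
  "commands": [
    [0,0,-0.045,0,0,0],
    [-0.02,0,-0.09,0,0,0],
    [-0.06,0,-0.11,0,0,0],
    [-0.1,0,-0.13,0,0,0],
    [-0.14,0,-0.13,0,0,0]
  ]
}}

```text
time: 5.3
tool_pos: [0.3415, 0.0026, 0.3454]
ee_rot: [-3.136, -0.483, 0.081]
wrist_force: [0.4, 0.5, 0.0]
width: 0.0005
finger_force: 0.0
```

```bash
python3 - <<'E'
from bench import *
from h import *
t=snapshot("top");np.savez("top2.npz",**t);s=snapshot("side");np.savez("side2.npz",**s)
go(get_obs(),(.39,.015,.5),(np.pi,0,.083))
C=cloud(t); V=t["img"].max(2)
for n,(u,v) in dict(f=(346,224),l=(278,179),r=(409,174)).items():
    m=(V[v-14:v+14,u-16:u+16]<50).astype(np.uint8)
    N,l,st,ce=cv2.connectedComponentsWithStats(m); i=l[14,16] or 1+st[1:,4].argmax()
    yy,xx=np.nonzero(l==i); Q=C[yy+v-14,xx+u-16]
    print(n,st[i]+[u-16,v-14,0,0,0],(ce[i]+[u-16,v-14]).round(1),np.percentile(Q[:,2],[10,50,90]).round(3),np.median(Q,0).round(3))
m=(V<60)&(C[:,:,2]>.225)&(C[:,:,2]<.27); m[:130]=0;m[182:]=0;m[:,:330]=0;m[:,357:]=0
yy,xx=np.nonzero(m); print("handle px",xx.min(),xx.max(),yy.min(),yy.max(),C[m].mean(0), np.percentile(C[m],[3,97],0).round(3).tolist())
cv2.imwrite("pics/two3.png",np.hstack([cv2.resize(s["img"][180:330,240:440],(400,300)),cv2.resize(t["img"][120:300,240:480],(400,300))])[:,:,::-1])
E
```

```text
shift [ 0.1158 -0.0095 -0.1156] turn [-0.006 -0.482 -0.002] | [0.3419 0.0024 0.3438] [-3.135 -0.482  0.08 ] [ 0.3  0.1 -0.1] 0.0004 5.4
f [342 218   8  10  67] [345.4 222.2] [0.244 0.251 0.256] [0.509 0.025 0.251]
l [273 175  11   8  65] [278.5 178.6] [0.242 0.251 0.258] [0.616 0.196 0.251]
r [404 171  11   9  76] [408.6 174.7] [0.242 0.252 0.258] [ 0.641 -0.132  0.252]
handle px 340 345 140 175 [0.6806037  0.03713758 0.24962634] [[0.641, 0.03, 0.235], [0.723, 0.045, 0.257]]
```

View pics/two3.png

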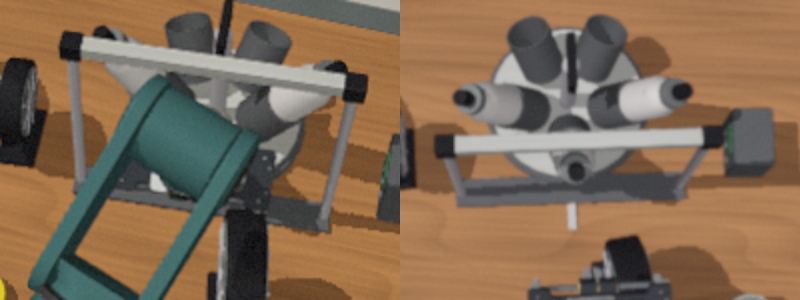

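The top crop shows the front spout now short at (577,170). Its depth height is 0.251, the same as the other shut spouts, so it is shut. The handle is at (571,62). Joint 6 would run out of range with the present grasp, so I take the handle with a half-turned wrist.

>>> {"fn": "carry_out", "kwargs": {
  "commands": [
    [0.023,0,-0.023,0,-0.1,0],
    [0.046,0,-0.046,0,-0.2,0],
    [0.07,-0.005,-0.07,0,-0.3,0],
    [0.093,-0.01,-0.093,0,-0.4,0],
    [0.116,-0.01,-0.116,0,-0.482,0]
  ],
  "jaw": 0.7
}}

```text
time: 5.9
tool_pos: [0.3907, 0.018, 0.5036]
ee_rot: [-3.138, -0.001, 0.088]
wrist_force: [0.7, -0.2, 1.5]
width: 0.037
finger_force: 0.0
```

>>> {"fn": "carry_out", "kwargs": {
  "commands": [
    [0.02,0,0,0,0,-0.14],
    [0.05,0,0,0,0,-0.28],
    [0.09,0,0,0,0,-0.42],
    [0.13,0,0,0,0,-0.56],
    [0.17,0,0,0,0,-0.7]
  ]
}}

```text
time: 6.4
tool_pos: [0.5609, 0.0323, 0.5028]
ee_rot: [-3.141, -0.006, 0.792]
wrist_force: [-0.2, -0.6, 0.9]
width: 0.0659
finger_force: 0.0
```

```bash
python3 - <<'E'
from bench import *
from h import *
o=get_obs(); print(o["joint_positions"].round(2))
go(o,(.685,.038,.44),(np.pi,0,.083+2.14))
E
```

```text
[-0.05  0.28  0.53  0.01  2.32  0.74]
shift [0.0909 0.0843 0.0632] turn [ 0.004 -0.005 -1.431] | [0.5609 0.0323 0.5028] [-3.141 -0.006  0.792] [-0.2 -0.6  0.9] 0.0659 6.4
```

>>> {"fn": "carry_out", "kwargs": {
  "commands": [
    [0.018,0.017,0.013,0,0,-0.14],
    [0.036,0.034,0.026,0,0,-0.28],
    [0.054,0.05,0.039,0,0,-0.42],
    [0.072,0.067,0.052,0,0,-0.56],
    [0.09,0.084,0.063,0,0,-0.7]
  ]
}}

```text
time: 6.9
tool_pos: [0.6834, 0.0368, 0.4386]
ee_rot: [3.139, -0.005, 1.492]
wrist_force: [0.1, 0.1, 0.2]
width: 0.0655
finger_force: 0.0
```

>>> {"fn": "carry_out", "kwargs": {
  "commands": [
    [0,0,0,0,0,-0.14],
    [0,0,0,0,0,-0.28],
    [0,0,0,0,0,-0.42],
    [0,0,0,0,0,-0.56],
    [0,0,0,0,0,-0.7]
  ]
}}

```text
time: 7.4
tool_pos: [0.6826, 0.0368, 0.4394]
ee_rot: [3.137, -0.002, 2.192]
wrist_force: [-1.3, -0.6, -0.8]
width: 0.0661
finger_force: 0.0
```

>>> {"fn": "carry_out", "kwargs": {
  "commands": [
    [0,0,0,0,0,-0.14],
    [0,0,0,0,0,-0.28],
    [0,0,0,0,0,-0.42],
    [0,0,0,0,0,-0.56],
    [0,0,0,0,0,-0.7]
  ]
}}

```text
time: 7.9
tool_pos: [0.6826, 0.0367, 0.4394]
ee_rot: [3.137, 0.002, 2.892]
wrist_force: [-0.4, 0.3, -0.6]
width: 0.0656
finger_force: 0.0
```

```bash
python3 - <<'E'
from bench import *
from h import *
o=get_obs(); print(o["joint_positions"].round(2))
go(o,(.685,.038,.30),(np.pi,0,.083+np.pi))
s=snapshot("side"); t=snapshot("top")
cv2.imwrite("pics/two4.png",np.hstack([cv2.resize(s["img"][130:330,220:440],(400,300)),cv2.resize(t["img"][90:270,240:480],(400,300))])[:,:,::-1])
E
```

```text
[-0.03  0.57  0.28  0.01  2.3  -1.35]
shift [-0.0018  0.0011  0.1394] turn [ 0.005  0.003 -0.333] | [0.6826 0.0367 0.4394] [3.137e+00 2.000e-03 2.892e+00] [-0.4  0.3 -0.6] 0.0656 7.9
```

View pics/two4.png

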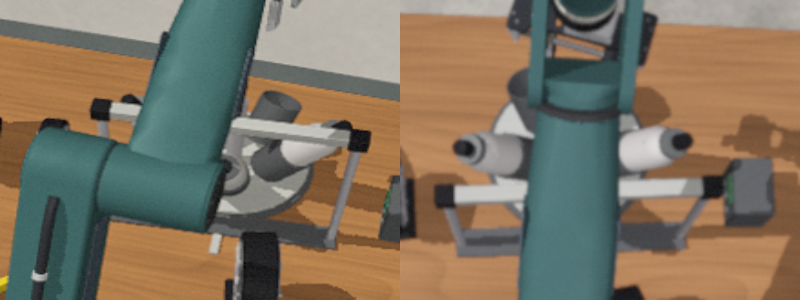

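The top crop shows the arm reaching over the lamp with the gripper past the handle's image position, at (580,20), because of its height. Nothing is touching, so I go down on the handle.

>>> {"fn": "carry_out", "kwargs": {
  "commands": [
    [0,0,0.03,0,0,-0.1],
    [0,0,0.06,0,0,-0.2],
    [0,0,0.09,0,0,-0.333],
    [0,0,0.12,0,0,-0.333],
    [-0.002,0.001,0.14,0,0,-0.333]
  ]
}}

```text
time: 8.5
tool_pos: [0.6837, 0.0374, 0.2972]
ee_rot: [3.137, 0.0, -3.068]
wrist_force: [-0.5, 0.4, 0.7]
width: 0.0658
finger_force: 0.0
```

```bash
python3 - <<'E'
from bench import *
from h import *
o=get_obs(); print(o["joint_positions"].round(2))
go(o,(.684,.038,.218),(np.pi,0,.083+np.pi))
E
```

```text
[-0.03  0.41  0.8   0.    1.93 -1.67]
shift [-0.0003  0.0003  0.0792] turn [ 0.004  0.    -0.009] | [0.6837 0.0374 0.2972] [ 3.137  0.    -3.068] [-0.5  0.4  0.7] 0.0658 8.5
```

>>> {"fn": "carry_out", "kwargs": {
  "commands": [
    [0,0,0.02,0,0,0],
    [0,0,0.04,0,0,0],
    [0,0,0.06,0,0,0],
    [0,0,0.079,0,0,0],
    [0,0,0.079,0,0,0]
  ]
}}

```text
time: 9.0
tool_pos: [0.6832, 0.0377, 0.2169]
ee_rot: [3.137, -0.004, -3.067]
wrist_force: [0.2, 0.5, -0.6]
width: 0.0654
finger_force: 0.0
```

>>> {"fn": "carry_out", "kwargs": {
  "commands": [
    [0,0,0,0,0,0],
    [0,0,0,0,0,0],
    [0,0,0,0,0,0],
    [0,0,0,0,0,0],
    [0,0,0,0,0,0]
  ],
  "jaw": 0
}}

```text
time: 9.5
tool_pos: [0.6849, 0.0369, 0.2227]
ee_rot: [3.138, 0.006, -3.065]
wrist_force: [0.3, -0.1, -0.4]
width: 0.0295
finger_force: 0.0
```

```bash
python3 - <<'E'
from bench import *
from h import *
o=get_obs(); print(o["joint_positions"].round(2),o["finger_force"],o["wrist_torque"].round(2))
go(o,(.684,.038,.218),(np.pi,0,.083+np.pi-1.257))
E
```

```text
[-0.03  0.39  0.97  0.    1.78 -1.68] 0.0 [ 0.05 -0.1   0.02]
shift [0.0009 0.0011 0.0047] turn [0.007 0.002 1.25 ] | [0.6849 0.0369 0.2227] [ 3.138  0.006 -3.065] [ 0.3 -0.1 -0.4] 0.0295 9.5
```

>>> {"fn": "carry_out", "kwargs": {
  "commands": [
    [0,0,0,0,0,0],
    [0,0,0,0,0,0],
    [0,0,0,0,0,0],
    [0,0,0,0,0,0],
    [0,0,0,0,0,0]
  ],
  "jaw": 0
}}

```text
time: 10.0
tool_pos: [0.6847, 0.0377, 0.2221]
ee_rot: [3.137, 0.004, -3.064]
wrist_force: [-0.7, 3.5, 1.0]
width: 0.0137
finger_force: 30.0
```

>>> {"fn": "carry_out", "kwargs": {
  "commands": [
    [0,0,0,0,0,0.06],
    [0,0,0,0,0,0.12],
    [0,0,0,0,0,0.19],
    [0,0,0,0,0,0.26],
    [0,0,0,0,0,0.33]
  ]
}}

```text
time: 10.5
tool_pos: [0.6847, 0.0376, 0.2221]
ee_rot: [3.136, 0.003, 2.887]
wrist_force: [-0.2, 2.9, 0.4]
width: 0.0138
finger_force: 30.2
```

Gripped with a width of 13.8 mm, and the forces stay low as it turns. I continue.

>>> {"fn": "carry_out", "kwargs": {
  "commands": [
    [0,0,0,0,0,0.07],
    [0,0,0,0,0,0.14],
    [0,0,0,0,0,0.21],
    [0,0,0,0,0,0.28],
    [0,0,0,0,0,0.35]
  ]
}}

```text
time: 11.0
tool_pos: [0.6846, 0.0374, 0.2221]
ee_rot: [3.136, 0.0, 2.536]
wrist_force: [-0.4, 3.6, 0.8]
width: 0.0138
finger_force: 30.0
```

>>> {"fn": "carry_out", "kwargs": {
  "commands": [
    [0,0,0,0,0,0.07],
    [0,0,0,0,0,0.14],
    [0,0,0,0,0,0.21],
    [0,0,0,0,0,0.28],
    [0,0,0,0,0,0.35]
  ]
}}

```text
time: 11.5
tool_pos: [0.6845, 0.0372, 0.2221]
ee_rot: [3.136, -0.002, 2.185]
wrist_force: [0.2, 3.3, 1.2]
width: 0.014
finger_force: 30.0
```

>>> {"fn": "carry_out", "kwargs": {
  "commands": [
    [0,0,0,0,0,0.06],
    [0,0,0,0,0,0.12],
    [0,0,0,0,0,0.18],
    [0,0,0,0,0,0.22],
    [0,0,0,0,0,0.22]
  ]
}}

```text
time: 12.0
tool_pos: [0.6844, 0.0372, 0.2221]
ee_rot: [3.137, -0.003, 1.968]
wrist_force: [-1.4, 3.5, 2.2]
width: 0.0137
finger_force: 30.0
```

```bash
python3 - <<'E'
from bench import *
from h import *
o=get_obs(); print(o["joint_positions"].round(2),o["finger_force"],o["wrist_torque"].round(2))
go(o,(.684,.038,.218),(np.pi,0,.083+np.pi-1.257))
E
```

```text
[-0.03  0.39  0.97  0.    1.78 -0.43] 30.00852942466736 [ 0.18  0.22 -0.17]
shift [ 0.0009 -0.      0.0041] turn [ 0.005 -0.003  0.001] | [0.6844 0.0372 0.2221] [ 3.137e+00 -3.000e-03  1.968e+00] [-1.4  3.5  2.2] 0.0137 12.0
```

>>> {"fn": "carry_out", "kwargs": {
  "commands": [
    [0,0,0,0,0,0],
    [0,0,0,0,0,0],
    [0,0,0,0,0,0],
    [0,0,0,0,0,0],
    [0,0,-0.005,0,0,0]
  ],
  "jaw": 0.6
}}

```text
time: 12.5
tool_pos: [0.6843, 0.0367, 0.226]
ee_rot: [3.138, -0.003, 1.968]
wrist_force: [0.4, -0.6, -0.6]
width: 0.0507
finger_force: 0.0
```

>>> {"fn": "carry_out", "kwargs": {
  "commands": [
    [0,0,-0.03,0,0,0],
    [0,0,-0.07,0,0,0],
    [0,0,-0.12,0,0,0],
    [0,0,-0.17,0,0,0],
    [0,0,-0.21,0,0,0]
  ]
}}

```text
time: 13.0
tool_pos: [0.6827, 0.036, 0.4415]
ee_rot: [3.132, -0.0, 1.968]
wrist_force: [0.9, 0.9, 1.1]
width: 0.0561
finger_force: 0.0
```

```bash
python3 - <<'E'
from bench import *
from h import *
o=get_obs(); print(o["joint_positions"].round(2))
go(o,(.40,.015,.48),(np.pi,-.35,.083+np.pi))
E
```

```text
[-0.03  0.56  0.28  0.01  2.3  -0.43]
shift [ 0.0901 -0.2684 -0.0411] turn [ 0.228  0.308 -1.242] | [0.6827 0.036  0.4415] [ 3.132 -0.     1.968] [0.9 0.9 1.1] 0.0561 13.0
```

>>> {"fn": "carry_out", "kwargs": {
  "commands": [
    [0.016,-0.045,-0.01,0,0,0],
    [0.031,-0.09,-0.02,0,0,0],
    [0.046,-0.135,-0.03,0,0,0],
    [0.061,-0.18,-0.04,0,0,0],
    [0.077,-0.225,-0.041,0,0,0]
  ]
}}

```text
time: 13.5
tool_pos: [0.4444, 0.0196, 0.4788]
ee_rot: [3.133, -0.001, 1.968]
wrist_force: [0.2, -0.7, 0.7]
width: 0.0565
finger_force: 0.0
```

```bash
python3 - <<'E'
from bench import *
from h import *
o=get_obs(); print(o["joint_positions"].round(2))
go(o,(.38,.015,.47),(np.pi,.5236,.083+np.pi))
E
```

```text
[-0.09 -0.04  0.95  0.01  2.23 -0.48]
shift [ 0.0207 -0.0612  0.0083] turn [-0.321 -0.447 -1.228] | [0.4444 0.0196 0.4788] [ 3.133e+00 -1.000e-03  1.968e+00] [ 0.2 -0.7  0.7] 0.0565 13.5
```

Turn of 1.35 rad: nine rows plus one to settle.

>>> {"fn": "carry_out", "kwargs": {
  "commands": [
    [0.004,-0.012,0,-0.032,-0.045,-0.123],
    [0.008,-0.025,0,-0.064,-0.089,-0.246],
    [0.012,-0.037,0,-0.096,-0.134,-0.368],
    [0.016,-0.049,0,-0.128,-0.179,-0.491],
    [0.021,-0.061,0.008,-0.16,-0.223,-0.614]
  ]
}}

```text
time: 14.0
tool_pos: [0.3813, 0.0157, 0.4705]
ee_rot: [3.049, 0.263, 2.578]
wrist_force: [0.5, 0.3, 1.0]
width: 0.056
finger_force: 0.0
```

```bash
python3 - <<'E'
from bench import *
from h import *
o=get_obs(); print(o["joint_positions"].round(2))
go(o,(.38,.015,.44),(np.pi,.5236,.083+np.pi))
t=snapshot("top"); np.savez("top3.npz",**t); s=snapshot("side")
cv2.imwrite("pics/two5.png",np.hstack([cv2.resize(s["img"][180:330,220:420],(400,300)),cv2.resize(t["img"][120:300,240:480],(400,300))])[:,:,::-1])
V=t["img"].max(2);C=cloud(t)
m=((V<50)&(C[:,:,2]>.225)&(C[:,:,2]<.29)).astype(np.uint8); m[:125]=0;m[250:]=0;m[:,:250]=0;m[:,450:]=0
n,l,st,ce=cv2.connectedComponentsWithStats(m)
for i in range(1,n):
    if st[i,4]>25: print(st[i],ce[i].round(1),np.median(C[l==i],0).round(3))
E
```

```text
[-0.07 -0.38  1.27 -0.05  1.98 -1.11]
shift [ 0.0087 -0.004   0.029 ] turn [-0.159 -0.223 -0.608] | [0.3813 0.0157 0.4705] [3.049 0.263 2.578] [0.5 0.3 1. ] 0.056 14.0
[327 149  32  18 237] [342.2 157. ] [0.682 0.039 0.249]
[274 176  11   8  61] [279.5 179.7] [0.614 0.194 0.249]
[343 218   8  10  65] [346.5 222.3] [0.509 0.022 0.252]
```

View pics/two5.png

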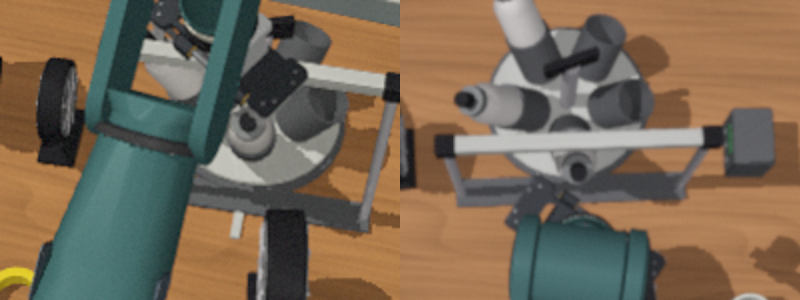

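The side crop shows the new front bottle, its spout at (247,121), with the half-open fingers behind it. The top crop shows the front crown at (578,170), the pressed bottle now at the left at (465,98) beside the small fan, and the handle turned.

>>> {"fn": "carry_out", "kwargs": {
  "commands": [
    [0.002,0,0.006,-0.032,-0.045,-0.122],
    [0.004,-0.001,0.012,-0.064,-0.089,-0.243],
    [0.006,-0.002,0.018,-0.096,-0.134,-0.365],
    [0.009,-0.004,0.029,-0.128,-0.178,-0.486],
    [0.009,-0.004,0.029,-0.159,-0.223,-0.608]
  ],
  "jaw": 0.65
}}

```text
time: 14.6
tool_pos: [0.3805, 0.0153, 0.4372]
ee_rot: [3.139, 0.518, -3.062]
wrist_force: [-0.1, -0.1, 0.6]
width: 0.061
finger_force: 0.0
```

```bash
python3 - <<'E'
from bench import *
from h import *
s=load("side1.npz"); print("side ray crown",plane(s,[(343.5,240.5)],.251))
d=np.array([-.5*.9966,-.5*.083,.866]); c=np.array([.507,.023,.251])
o=get_obs(); print(o["joint_positions"].round(2))
for k in(.06,-.021): go(o,c+k*d,(np.pi,.5236,.083+np.pi))
E
```

```text
side ray crown [[0.49527483 0.02123916 0.251     ]]
[-0.27 -0.61  1.54  0.18  1.73 -1.85]
shift [-0.0176 -0.0029  0.1645] turn [ 0.001 -0.006 -0.003] | [0.3805 0.0153 0.4372] [ 3.139  0.518 -3.062] [-0.1 -0.1  0.6] 0.061 14.6
shift [-0.018  -0.003   0.2455] turn [ 0.001 -0.006 -0.003] | [0.3805 0.0153 0.4372] [ 3.139  0.518 -3.062] [-0.1 -0.1  0.6] 0.061 14.6
```

```bash
python3 - <<'E'
from bench import *
from h import *
s=snapshot("side");t=load("top3.npz");V=s["img"].max(2);np.savez("side4.npz",**s)
print("pred",proj(s,[(.507,.023,.251),(.501,.0225,.2614)]).round(1))
w=s["img"][215:262,320:370];cv2.imwrite("pics/c6.png",cv2.resize(w,None,fx=8,fy=8,interpolation=cv2.INTER_CUBIC)[:,:,::-1])
print(V[222:260:2,330:360:2])
P1=K(s)@np.c_[s["R"],s["t"]]
E
```

```text
pred [[343.8 237. ]
 [343.7 236.5]]
[[ 89  92  94  92  99 103 100 100  61 106 112 116 110 108  74]
 [ 87  88  92  91  95  99  99  89  71 114 111 113 111  92  68]
 [ 80  83  90  87  93  94  96  67  92 108 112 113 108  72  60]
 [ 75  78  79  85  84  85  91  64 113 113 112 112  91  74  37]
 [ 68  72  74  74  77  80  76  94 112 111 114 110  65  59  46]
 [ 53  59  63  68  72  73  66 115 116 112 111  98  71  41  36]
 [ 47  52  54  57  58  66  89 114 111 108 114  61  63  27  43]
 [ 60  61  61  61  52  54 118 112 112 113 103  60  46  46  49]
 [ 99  77  82  90  96  77 110 113 111 111  70  61  43  47  50]
 [ 43  41  41  47  52 104 107 112 111 107  51  52  44  43  46]
 [ 69 105 111 140 122 111 112 112 117  80  44  40  42  44  94]
 [120 125 125 144 112 110 109 112 107  48  46  43  50  47  85]
 [137 122 133 155 105 113 115 111  93  50  71 109  85  52 114]
 [134 128 131 125 112 113 113 111  55  62 137 139 127  84 117]
 [130 129 100 111 109 111 111  94  44 112 143 133 120  69 118]
 [196 150 109 110 112 111 114  60  54 131 132 125  88  53 137]
 [191 179 111 110 111 112 102  48  88 129 124  91  57  94 136]
 [192 165 110 112 111 111  62  51 104 100  73  61  54 133 135]
 [190 116 111 111 112 102  46  55  66  49  42  85 127 134 137]]
```

View pics/c6.png

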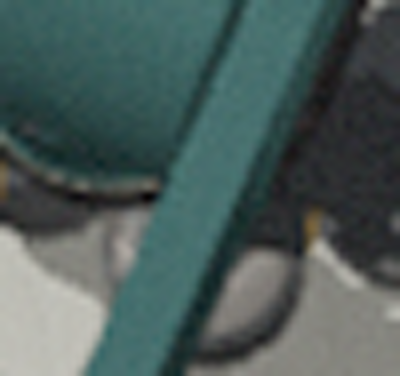

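The arm's fork covers the spout in this crop at (240,200). The estimates of the crown's x differ by about 10 mm, so I step aside for a clean two-view fix.

>>> {"fn": "carry_out", "kwargs": {
  "commands": [
    [0,0.035,0,0,0,0],
    [0,0.07,0,0,0,0],
    [0,0.105,0,0,0,0],
    [0,0.14,0,0,0,0],
    [0,0.16,0,0,0,0]
  ]
}}

```text
time: 15.15
tool_pos: [0.368, 0.1775, 0.439]
ee_rot: [3.137, 0.518, -3.068]
wrist_force: [-0.2, -0.1, -0.5]
width: 0.0611
finger_force: 0.0
```

```bash
python3 - <<'E'
from bench import *
from h import *
print(get_obs()["tool_pos"])
s=snapshot("side");np.savez("side5.npz",**s);t=snapshot("top");np.savez("top5.npz",**t)
np.set_printoptions(linewidth=200)
print("side rows 226-254 cols 328-360");print(s["img"].max(2)[226:255,328:361])
print("top rows 212-236 cols 334-360");print(t["img"].max(2)[212:237,334:361])
d=np.array([-.4983,-.0415,.866])
for x in(.498,.507):
    c=np.array([x,.023,.251]); print(x,"side crown/collar",proj(s,[c,c-.026*d]).round(1).tolist(),"top",proj(t,[c,c-.026*d]).round(1).tolist())
E
```

```text
[0.36800117 0.17751739 0.43903916]
side rows 226-254 cols 328-360
[[ 57  58  57  58  49  54  48  45  90 131 135 135 131 130 135 133 134 133 133 131 128 120 122 120 113 110 124 127 142 176 195 182 149]
 [ 63  59  61  59  56  52  59  56  64 101 130 134 133 131 129 132 133 133 137 131 127 122 119 122 113 116 121 140 174 191 189 193 179]
 [ 60  61  58  61  54  58  57  48  47  78 119 134 133 128 130 128 133 130 134 134 125 120 121 120 108 133 157 175 190 189 190 191 194]
 [ 60  60  58  59  57  59  56  55  51  87 146 167 161 149 130 131 133 135 136 132 126 123 122 120 107 161 192 189 187 188 189 191 190]
 [ 63  60  63  60  61  60  59  56  47  60 145 191 198 184 160 161 155 131 132 131 120 123 119 116 117 160 190 186 187 187 192 184 152]
 [ 68  62  62  59  60  61  60  62  55  48  96 159 179 183 187 185 169 139 139 131 125 118 120 118 118 159 191 189 187 189 188 159  89]
 [ 61  59  65  66  63  56  59  54  60  51 108 143 152 159 165 148 145 143 139 132 128 122 119 115 122 166 194 188 189 193 179 126  73]
 [ 65  63  64  60  60  58  58  56  52  83 141 163 158 143 124 116 111 116 122 123 133 128
[... 5175 characters left out ...]
73  75  72  73  71  69  71  71  70  71  70  69  71  70  72  71  72]
 [ 73  74  75  75  74  75  74  72  75  72  72  71  73  73  71  71  72  70  68  70  70  68  66  71  72  69  69]
 [ 90  89  91  89  85  87  90  87  89  88  86  86  89  86  76  74  73  72  73  71  70  72  71  72  73  75  74]
 [101 104 104 103 105 103 103 103 102 102 103 102  99 102  90  80  76  75  72  74  73  73  77  84  87  88  92]
 [106 107 107 105 110 108 106 107 106 105 107 109 107 106 102  93  88  88  89  90  87  87  90 100 103 103 103]]
0.498 side crown/collar [[343.1, 239.6], [343.4, 240.6]] top [[345.7, 226.7], [345.1, 223.7]]
0.507 side crown/collar [[343.8, 237.0], [344.1, 238.1]] top [[345.8, 223.2], [345.2, 220.2]]
```

```bash
python3 - <<'E'
from h import *
for n in("side5","top5"):
    s=load(n+".npz");C=cloud(s);V=s["img"].max(2);z=C[:,:,2]
    u,v=(344,240) if "s" in n else (346,223)
    m=np.zeros(V.shape,bool); m[v-6:v+7,u-6:u+7]=V[v-6:v+7,u-6:u+7]<50
    print(n,"crown",np.median(C[m],0).round(4),m.sum())
    m=(abs(z-.335)<.025)&(V>150)&(abs(C[:,:,0]-.53)<.06)&(abs(C[:,:,1]-.025)<.19)
    for yy in(-.1,.1):
        q=C[m&(abs(C[:,:,1]-yy)<.01)]; q=q[q[:,2]>.325]; print("lamp at y",yy,np.median(q,0).round(4),np.percentile(q,[5,95],0).round(3).tolist())
    f=s["img"]; y=(f[:,:,0]>170)&(f[:,:,2]<90)&(f[:,:,1]>140); y=cv2.connectedComponentsWithStats(y.astype(np.uint8))
    i=1+y[2][1:,4].argmax(); print("tape",plane(s,[y[3][i]],.02).round(4),y[2][i])
    m=z[300:420,120:200]; print("table z near",np.median(z[250:300,150:190]).round(4))
E
```

```text
side5 crown [0.4972 0.0208 0.2477] 60
lamp at y -0.1 [ 0.5358 -0.0999  0.3415] [[0.528, -0.109, 0.337], [0.548, -0.091, 0.345]]
lamp at y 0.1 [0.52   0.0998 0.3411] [[0.51, 0.091, 0.338], [0.531, 0.109, 0.345]]
tape [[0.2646 0.3173 0.02  ]] [212 313  25  28 290]
table z near 0.0204
top5 crown [0.5085 0.0214 0.2514] 66
lamp at y -0.1 [ 0.5419 -0.1     0.3442] [[0.532, -0.109, 0.341], [0.552, -0.09, 0.349]]
lamp at y 0.1 [0.5255 0.0999 0.3438] [[0.515, 0.091, 0.331], [0.536, 0.109, 0.348]]
tape [[0.2967 0.3143 0.02  ]] [228 302  20  22  45]
table z near 0.0219
```

The two cameras disagree by about 6 mm in x on the lamp as well, so this is a calibration offset. The carousel turned freely about the tool axis at (0.6845, 0.0375), which puts the shut crown at (0.501, 0.022, 0.251), between the two views. I go with that.

```bash
python3 - <<'E'
from bench import *
from h import *
d=np.array([-.5*.9966,-.5*.083,.866]); c=np.array([.5012,.0222,.251])
go(get_obs(),c+.10*d,(np.pi,.5236,.083+np.pi))
E
```

```text
shift [-0.0116 -0.1661  0.1218] turn [ 0.001 -0.007 -0.004] | [0.3681 0.1777 0.4383] [ 3.138  0.516 -3.063] [-0.8  0.2  0.2] 0.0608 15.2
```

>>> {"fn": "carry_out", "kwargs": {
  "commands": [
    [0,-0.042,0.0,0,0,0],
    [-0.003,-0.084,0.03,0,-0.003,0],
    [-0.006,-0.126,0.06,0,-0.005,0],
    [-0.012,-0.166,0.09,0,-0.007,-0.004],
    [-0.012,-0.166,0.12,0,-0.007,-0.004]
  ]
}}

```text
time: 15.75
tool_pos: [0.4517, 0.0059, 0.3396]
ee_rot: [-3.14, 0.526, -3.079]
wrist_force: [0.5, -0.3, 0.1]
width: 0.0608
finger_force: 0.0
```

```bash
python3 - <<'E'
from bench import *
from h import *
d=np.array([-.5*.9966,-.5*.083,.866]); c=np.array([.5012,.0222,.251])
o=get_obs();go(o,c+.02*d,(np.pi,.5236,.083+np.pi));go(o,c-.021*d,(np.pi,.5236,.083+np.pi))
E
```

```text
shift [0.0009 0.0131 0.0819] turn [-0.011  0.002 -0.017] | [0.4517 0.0059 0.3396] [-3.14   0.526 -3.079] [ 0.5 -0.3  0.1] 0.0608 15.8
shift [0.001  0.0135 0.1229] turn [-0.011  0.002 -0.017] | [0.4517 0.0059 0.3396] [-3.14   0.526 -3.079] [ 0.5 -0.3  0.1] 0.0608 15.8
```

>>> {"fn": "carry_out", "kwargs": {
  "commands": [
    [0,0,0.015,0,0,0],
    [0,0,0.03,0,0,0],
    [0,0,0.04,0,0,0],
    [0,0,0.04,0,0,0],
    [0,0,0.04,0,0,0]
  ]
}}

```text
time: 16.25
tool_pos: [0.4706, 0.016, 0.3059]
ee_rot: [3.141, 0.526, -3.062]
wrist_force: [0.3, -0.4, -0.2]
width: 0.0613
finger_force: 0.0
```

```bash
python3 - <<'E'
from bench import *
from h import *
d=np.array([-.5*.9966,-.5*.083,.866]); c=np.array([.5012,.0222,.251])
o=get_obs();go(o,c-.021*d,(np.pi,.5236,.083+np.pi))
E
```

```text
shift [0.0008 0.0038 0.0841] turn [-0.001  0.002 -0.003] | [0.4706 0.016  0.3059] [ 3.141  0.526 -3.062] [ 0.3 -0.4 -0.2] 0.0613 16.2
```

>>> {"fn": "carry_out", "kwargs": {
  "commands": [
    [0,0.003,0.012,0,0,0],
    [0,0.0035,0.025,0,0,0],
    [0,0.0035,0.038,0,0,0],
    [0,0.0035,0.05,0,0,0],
    [0,0.0035,0.06,0,0,0]
  ]
}}

```text
time: 16.75
tool_pos: [0.5003, 0.0225, 0.2514]
ee_rot: [3.141, 0.524, -3.061]
wrist_force: [0.1, 0.5, 0.2]
width: 0.0613
finger_force: 0.0
```

>>> {"fn": "carry_out", "kwargs": {
  "commands": [
    [0,0,0.008,0,0,0],
    [0,0,0.016,0,0,0],
    [0,0,0.023,0,0,0],
    [0,0,0.023,0,0,0],
    [0,0,0.023,0,0,0]
  ]
}}

```text
time: 17.25
tool_pos: [0.5117, 0.0232, 0.2335]
ee_rot: [3.141, 0.526, -3.061]
wrist_force: [-0.8, 0.2, 0.1]
width: 0.0613
finger_force: 0.0
```

```bash
python3 - <<'E'
from bench import *
from h import *
d=np.array([-.5*.9966,-.5*.083,.866]); c=np.array([.5012,.0222,.251])
o=get_obs();go(o,c-.021*d,(np.pi,.5236,.083+np.pi))
s=snapshot("side"); t=snapshot("top")
cv2.imwrite("pics/two6.png",np.hstack([cv2.resize(s["img"][180:300,270:430],(400,300),interpolation=cv2.INTER_CUBIC),cv2.resize(t["img"][180:270,285:405],(400,300),interpolation=cv2.INTER_CUBIC)])[:,:,::-1])
E
```

```text
shift [ 0.0004 -0.0001  0.0005] turn [-0.001  0.002 -0.002] | [0.5117 0.0232 0.2335] [ 3.141  0.526 -3.061] [-0.8  0.2  0.1] 0.0613 17.2
```

In place with no contact force. I close and check the width, which should be 26 mm.

>>> {"fn": "carry_out", "kwargs": {
  "commands": [
    [0,0,0,0,0,0],
    [0,0,0,0,0,0],
    [0,0,0,0,0,0],
    [0,0,0,0,0,0],
    [0,0,0,0,0,0]
  ],
  "jaw": 0
}}

```text
time: 17.85
tool_pos: [0.5116, 0.0232, 0.2335]
ee_rot: [3.141, 0.526, -3.061]
wrist_force: [0.2, 0.9, 0.0]
width: 0.0252
finger_force: 30.0
```

>>> {"fn": "carry_out", "kwargs": {
  "commands": [
    [0,0,0,0,0,0],
    [0,0,0,0,0,0],
    [0,0,0,0,0,0],
    [0,0,0,0,0,0],
    [0,0,0,0,0,0]
  ]
}}

```text
time: 18.35
tool_pos: [0.5116, 0.0232, 0.2334]
ee_rot: [3.141, 0.525, -3.061]
wrist_force: [-0.2, -0.0, 0.1]
width: 0.0257
finger_force: 30.0
```

>>> {"fn": "carry_out", "kwargs": {
  "commands": [
    [0,0,-0.003,0,0,0],
    [0,0,-0.006,0,0,0],
    [0,0,-0.009,0,0,0],
    [0,0,-0.011,0,0,0],
    [0,0,-0.011,0,0,0]
  ]
}}

```text
time: 18.85
tool_pos: [0.5061, 0.0228, 0.243]
ee_rot: [3.141, 0.526, -3.061]
wrist_force: [4.2, 1.2, -2.7]
width: 0.0255
finger_force: 30.0
```

>>> {"fn": "carry_out", "kwargs": {
  "commands": [
    [0,0,-0.003,0,0,0],
    [0,0,-0.006,0,0,0],
    [0,0,-0.009,0,0,0],
    [0,0,-0.011,0,0,0],
    [0,0,-0.011,0,0,0]
  ]
}}

```text
time: 19.35
tool_pos: [0.5006, 0.0223, 0.2525]
ee_rot: [3.141, 0.526, -3.061]
wrist_force: [4.7, -0.1, -3.4]
width: 0.0255
finger_force: 30.0
```

>>> {"fn": "carry_out", "kwargs": {
  "commands": [
    [0,0,-0.003,0,0,0],
    [0,0,-0.006,0,0,0],
    [0,0,-0.009,0,0,0],
    [0,0,-0.011,0,0,0],
    [0,0,-0.011,0,0,0]
  ]
}}

```text
time: 19.85
tool_pos: [0.4955, 0.0219, 0.2613]
ee_rot: [3.141, 0.526, -3.061]
wrist_force: [8.9, -0.1, -6.3]
width: 0.0256
finger_force: 30.0
```

```bash
python3 - <<'E'
from bench import *
from h import *
d=np.array([-.5*.9966,-.5*.083,.866]); c=np.array([.5012,.0222,.251])
o=get_obs();go(o,c-.009*d,(np.pi,.5236,.083+np.pi)); print("axial",o["wrist_force"]@d)
E
```

```text
shift [ 0.0003 -0.0002  0.0208] turn [-0.001  0.002 -0.003] | [0.4955 0.0219 0.2613] [ 3.141  0.526 -3.061] [ 8.9 -0.1 -6.3] 0.0256 19.9
axial -9.90019803217026
```

The pull went 4.6, 5.3, then 9.9 N over 33 mm, so the spout snapped open with no slip. I ease back to the relaxed position, release and withdraw.

>>> {"fn": "carry_out", "kwargs": {
  "commands": [
    [0,0,0.005,0,0,0],
    [0,0,0.01,0,0,0],
    [0,0,0.015,0,0,0],
    [0,0,0.02,0,0,0],
    [0,0,0.02,0,0,0]
  ]
}}

```text
time: 20.35
tool_pos: [0.5052, 0.0227, 0.2445]
ee_rot: [3.141, 0.525, -3.061]
wrist_force: [0.3, 0.8, 0.2]
width: 0.025
finger_force: 30.0
```

>>> {"fn": "carry_out", "kwargs": {
  "commands": [
    [0,0,0,0,0,0],
    [0,0,0,0,0,0],
    [0,0,0,0,0,0],
    [0,0,0,0,0,0],
    [0,0,0,0,0,0]
  ],
  "jaw": 0.65
}}

```text
time: 20.85
tool_pos: [0.505, 0.0227, 0.2447]
ee_rot: [3.141, 0.525, -3.061]
wrist_force: [-0.5, 0.5, -0.3]
width: 0.0601
finger_force: 0.0
```

>>> {"fn": "carry_out", "kwargs": {
  "commands": [
    [0,0,-0.02,0,0,0],
    [0,0,-0.05,0,0,0],
    [0,0,-0.09,0,0,0],
    [0,0,-0.13,0,0,0],
    [0,0,-0.16,0,0,0]
  ]
}}

```text
time: 21.35
tool_pos: [0.4243, 0.0162, 0.3861]
ee_rot: [-3.141, 0.529, -3.06]
wrist_force: [-0.0, -0.4, 1.0]
width: 0.061
finger_force: 0.0
```

>>> {"fn": "carry_out", "kwargs": {
  "commands": [
    [0,0.035,0,0,0,0],
    [0,0.07,0,0,0,0],
    [0,0.105,0,0,0,0],
    [0,0.14,0,0,0,0],
    [0,0.16,0,0,0,0]
  ]
}}

```text
time: 21.85
tool_pos: [0.4115, 0.178, 0.3832]
ee_rot: [3.14, 0.526, -3.059]
wrist_force: [0.6, 0.8, -0.2]
width: 0.0607
finger_force: 0.0
```

```bash
python3 - <<'E'
from bench import *
from h import *
o=get_obs(); print(o["tool_pos"],o["wrist_force"].round(1),o["width"])
t=snapshot("top"); s=snapshot("side")
V=t["img"].max(2);C=cloud(t)
m=((V<50)&(C[:,:,2]>.225)&(C[:,:,2]<.30)).astype(np.uint8); m[:125]=0;m[250:]=0;m[:,:250]=0;m[:,450:]=0
n,l,st,ce=cv2.connectedComponentsWithStats(m)
for i in range(1,n):
    if st[i,4]>25: print(st[i],ce[i].round(1),np.median(C[l==i],0).round(3))
cv2.imwrite("pics/two7.png",np.hstack([cv2.resize(s["img"][180:300,270:430],(400,300),interpolation=cv2.INTER_CUBIC),cv2.resize(t["img"][120:345,180:480],(400,300),interpolation=cv2.INTER_CUBIC)])[:,:,::-1])
E
```

```text
[0.41151293 0.1780392  0.38318432] [ 0.6  0.8 -0.2] 0.060677276056763915
[327 149  32  18 234] [342.1 157.1] [0.682 0.039 0.248]
[274 176  11   8  53] [279.6 179.5] [0.614 0.194 0.249]
[343 219   8  11  70] [346.5 224. ] [0.502 0.021 0.262]
```

View pics/two7.png

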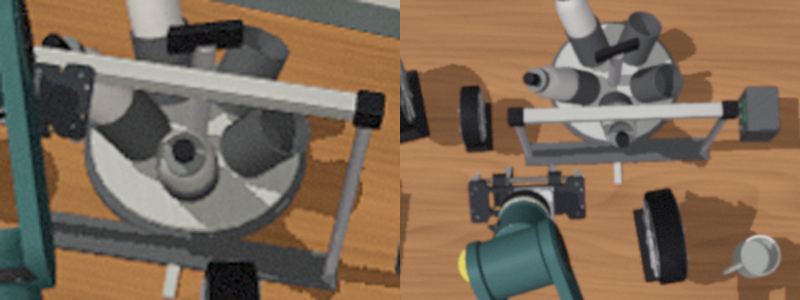

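The crop shows the front spout open at (183,152); its crown height is 0.262 m, as the open one measured at the start. The left spout is shut at 0.249 m, beside the small fan at (475,118), and the gripper is clear of everything.

```bash
python3 -c "
from bench import *
print(close_job())"
```

```text
the job is handed in; nothing more can be done
None
```

The job is handed in: I pressed the original front spout shut, turned the carousel one station so that bottle stands beside the 167 mm fan, and pulled the new front bottle's spout open; the mug and tape roll were never touched, and it took about 22 s.

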